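# Pack the gap behind a guitar neck

### The arm

A 6-joint arm with a two-finger parallel gripper is mounted at the origin on the work surface. World frame = base frame: x ahead of the robot, y to its left, z up, the work surface at z = 0. Lengths are in m, angles in rad, forces in N, time in s.
With the tool pointing down it reaches from about 0.375 to 0.9 m from the base axis. Payload 3.1 kg.
Tool frame: the origin (TCP) lies at the centre of the arm's flange, where the gripper is bolted on; the fingertips stand robot.tip_extent ahead of it and the grasp point (between the pads) lies 164 mm ahead of it (robot.tip_extent is the distance from the TCP to the fingertips, in m); z points along the fingers, y is the line along which they close (so a half turn about z gives the same grasp; the last joint's range is limited). The gripper opens to 87 mm and grips with 3 to 60 N. Pads are 19 mm wide; open, the fingers measure 117 mm over their backs; the gripper's body (75 mm by 190 mm) begins 51 mm behind the grasp point.
Start: joints at [-1.302, 0.527, 1.433, -0, 1.181, -0.178], TCP at [0.271, -0.563, 0.405] pointing down, gripper open.
Joint ranges: [-3.08, 3.08], [-0.75, 2.2], [0.22, 2.44], [-1.43, 4.57], [0, 2.65], [-2.85, 2.85]. Speed limits (rad/s): [2.79, 2.79, 3.14, 3.14, 3.14, 3.14].

### API

Orientations are given as a unit quaternion [x, y, z, w].
In Python, from rig import get_obs, camera, hand_in, cut_out, robot gives the robot as it stands.
- The arm moves only by the tool step_arm, never from a script. Its argument "rows" is a list of rows, each a list of 6 numbers: the shift along the world's x, y, z in m, then the turn, a rotation vector about the world's x, y, z in degrees. A call has 1 to 12 rows; each row shifts and turns the commanded pose from where the row before left it; what a row does not reach is not made up. A row lasts 1/8 s, in which the tool goes at most 62.5 mm and 10.7 degrees, less where a joint would pass 70% of its speed; a pose out of reach is approached as far as the arm can. A call is refused whole if a number of a shift passes 0.0625 or a number of a turn 10.7, either way. A call with a gripper value outside its range is refused whole. "jaw" is the finger opening in m, from 0 to 0.087, set as the call begins (left out, the last holds). The fingers move at their own pace and stop on an object; "squeeze" is the grip in N (left out, the last holds). Time passes only in rows, so rows that do not move let the fingers close. It gives the time, the measured TCP pose, the force, the opening and the grip force at its end, in the units of the state.
- get_obs(): the state, without advancing time (a new reading comes with each control period).
- camera(name): name is "scene" or "top" or "wrist"; returns a dict with "pixels" (420x560x3 uint8, blue, green, red), "depth" (420x560 float32, m along the optical axis (not along the pixel's ray), 0 where there is no reading), "fov_y" (degrees; the focal length in pixels is half the picture's height over the tangent of half this angle, whatever the lens; pixels are square), "cx", "cy" (the principal point, pixels), "extrinsics" (4x4, takes a point from camera to world coordinates); the wrist camera has in their place "mount" (4x4, takes a point from camera to tool coordinates, whose origin is the TCP and whose axes are the flange's). Camera axes: x right, y up, looking along -z (the intrinsics and any distortion apply to the point x, -y, -z); pixel columns grow to the right and rows downward; lengths in m; the calibration is good to about 2 mm. A picture is of the moment at which its call begins: read the wrist's pose just before it.
- hand_in(): hands the job in; it is judged then, once.
Trained networks look in the newest picture that a camera, given by its name, has taken for a name from the list of things; names that differ only in an ending like _2 or _b are one class to them, and where a whole thing is asked for, a point or a joint stands for the part that bears it (a point fixed in the world has none). Each returns a list of dicts, best first, with "confidence" (0 to 1); they miss things now and then, are a little off and sometimes report something else, mostly with a low value. They report only what shows in the picture. A call takes as long as a camera call. They do not tell look-alikes from the thing itself.
- cut_out(label, camera): "region" (420x560 bool, what is visible of it) and "extent" ([centre column, centre row, width, height] in pixels, round what is visible of it).
The state is a dict: "time": time; "q": joint angles; "joint_velocities": joint speeds; "joint_torque": joint torques, N m; "position": TCP position; "tool_rot": TCP orientation; "ft_force": force on the tool from outside, world axes, zero at the start; "moment": the same for the moment, N m; "grip_width": finger opening in m; "grip_force": force on a finger pad.
Only numpy, scipy, OpenCV 4.12 (cv2) and the standard library are available. Lean on these libraries where they do the work, as an engineer would, in place of code of your own. Each camera call takes 0.05 s, during which the arm holds its last target. There are 200 camera calls.

### The job

A guitar neck is strapped down in its wooden cradle, with an open gap between the square heel of the neck and the end stop nearest to it. Choose the two of the four loose wooden packers that together fill this gap snugly, and stand them upright side by side in it, down on the cradle's board and in line with the heel, without forcing them. Do not knock over the glue bottle.

Things in the scene. Friction and masses are not known exactly. Their poses are not given: they have to be found in the camera images.
- cradle: Fixed plywood board 90 wide (x), 620 long (y -270 to 350), 18 thick, with the neck strapped on it. Origin on the bench under the middle of the heel's end face; +y points along the neck to the headstock, z up. The gap is on the -y side of the heel, open at both sides (x) and above. A 20 mm high cleat stands at y -123 to -103, behind the stop in use.
- heel_foot (a point): Middle of the foot of the heel's flat end face, on top of the board (18 above the bench); axes as the cradle's. The heel is 56 wide (x -28 to 28), 45 high, its end face at y = 0, its top edge at the gap rounded 10 mm. Gap: y = 0 to the face of the nearest stop. The neck's other parts rise to 56 above the board, beyond y = 50.
- stop_20: Fixed dark wooden stop, 20 thick (y), 56 wide (x), 45 high. Origin at the foot of its back face, on the board; axes as the cradle's; front face at its y = +20, top edge there rounded 10 mm. One stop is in use: origin at cradle y = -103, nearest the heel, so the gap is 103 mm minus its thickness. The other two are spares at y = -185 and -250. Which is which varies.
- stop_36: Fixed dark wooden stop, 36 thick (y), 56 wide (x), 45 high. Origin at the foot of its back face, on the board; axes as the cradle's; front face at its y = +36, top edge there rounded 10 mm. One stop is in use: origin at cradle y = -103, nearest the heel, so the gap is 103 mm minus its thickness. The other two are spares at y = -185 and -250. Which is which varies.
- stop_46: Fixed dark wooden stop, 46 thick (y), 56 wide (x), 45 high. Origin at the foot of its back face, on the board; axes as the cradle's; front face at its y = +46, top edge there rounded 10 mm. One stop is in use: origin at cradle y = -103, nearest the heel, so the gap is 103 mm minus its thickness. The other two are spares at y = -185 and -250. Which is which varies.
- packer_24: Plain pale-wood packer block, loose on the bench, 24 thick (its y), 64 long (its x), 60 high, long edges rounded 4 mm, 0.05 to 0.18 kg; stands upright at the start. Origin at the centre of its underside, z up. May be gripped across its 64 mm length by the two end faces.
- packer_30: Plain pale-wood packer block, loose on the bench, 30 thick (its y), 64 long (its x), 60 high, long edges rounded 4 mm, 0.05 to 0.18 kg; stands upright at the start. Origin at the centre of its underside, z up. May be gripped across its 64 mm length by the two end faces.
- packer_40: Plain pale-wood packer block, loose on the bench, 40 thick (its y), 64 long (its x), 60 high, long edges rounded 4 mm, 0.05 to 0.18 kg; stands upright at the start. Origin at the centre of its underside, z up. May be gripped across its 64 mm length by the two end faces.
- packer_50: Plain pale-wood packer block, loose on the bench, 50 thick (its y), 64 long (its x), 60 high, long edges rounded 4 mm, 0.05 to 0.18 kg; stands upright at the start. Origin at the centre of its underside, z up. May be gripped across its 64 mm length by the two end faces.
- glue_bottle: White glue bottle with a yellow cap, 52 across, 150 high, standing on the bench at the left; origin at the centre of its foot, z up.
Things that resemble listed ones, but are neither listed nor needed, are in the scene too. What is shaped like the packer_40 but turquoise is not meant.

How it is judged:
At the end, for the whole second after the job is handed in: The two packers that add up to 3 mm less than the gap both stand in it: upright (0.08 rad), on the board (3 mm), square (0.12 rad), middles within 12 mm of the heel's middle line, within 2 mm between heel and stop; at rest, let go (((y of stop_20 in the frame of cradle above -0.12 m and x of packer_30 in the frame of cradle between -0.012 and 0.012 m and y of packer_30 in the frame of cradle between -0.07 and -0.013 m and z of packer_30 in the frame of cradle between 0.015 and 0.021 m and angle between each of packer_30, packer_50's own z axis and vertical below 0.08 rad and angle between the y axis of each of packer_30, packer_50 and the y axis of cradle, either way round below 0.12 rad and linear speed of each of packer_30, packer_50 below 0.01 m/s and contact force between each of packer_30, packer_50 and the fingers below 0.1 N and x of packer_50 in the frame of cradle between -0.012 and 0.012 m and y of packer_50 in the frame of cradle between -0.06 and -0.023 m and z of packer_50 in the frame of cradle between 0.015 and 0.021 m) or (y of stop_36 in the frame of cradle above -0.12 m and x of packer_24 in the frame of cradle between -0.012 and 0.012 m and y of packer_24 in the frame of cradle between -0.057 and -0.01 m and z of packer_24 in the frame of cradle between 0.015 and 0.021 m and angle between each of packer_24, packer_40's own z axis and vertical below 0.08 rad and angle between the y axis of each of packer_24, packer_40 and the y axis of cradle, either way round below 0.12 rad and linear speed of each of packer_24, packer_40 below 0.01 m/s and contact force between each of packer_24, packer_40 and the fingers below 0.1 N and x of packer_40 in the frame of cradle between -0.012 and 0.012 m and y of packer_40 in the frame of cradle between -0.049 and -0.018 m and z of packer_40 in the frame of cradle between 0.015 and 0.021 m) or (y of stop_46 in the frame of cradle above -0.12 m and x of packer_24 in the frame of cradle between -0.012 and 0.012 m and y of packer_24 in the frame of cradle between -0.047 and -0.01 m and z of packer_24 in the frame of cradle between 0.015 and 0.021 m and angle between each of packer_24, packer_30's own z axis and vertical below 0.08 rad and angle between the y axis of each of packer_24, packer_30 and the y axis of cradle, either way round below 0.12 rad and linear speed of each of packer_24, packer_30 below 0.01 m/s and contact force between each of packer_24, packer_30 and the fingers below 0.1 N and x of packer_30 in the frame of cradle between -0.012 and 0.012 m and y of packer_30 in the frame of cradle between -0.044 and -0.013 m and z of packer_30 in the frame of cradle between 0.015 and 0.021 m))); the robot touches nothing.
It fails at once if a packer is forced: over 50 N between a packer and the cradle or a stop (contact force between any of packer_24, packer_30, packer_40, packer_50 and cradle above 50 N or contact force between any of packer_24, packer_30, packer_40, packer_50 and stop_20 above 50 N or contact force between any of packer_24, packer_30, packer_40, packer_50 and stop_36 above 50 N or contact force between any of packer_24, packer_30, packer_40, packer_50 and stop_46 above 50 N).
It fails at once if the glue bottle is knocked over (angle between glue_bottle's own z axis and vertical above 0.6 rad).
It also fails if it takes over 64 s, if anything falls off the work surface, if the arm or the gripper's body presses on something with over 40 N, if the wrist force passes 120 N, or if a joint passes its speed limit or range.

## Working session

There is one attempt and no reset: what is moved stays moved. The work goes in short steps, Python scripts to look and compute and a tool call to move; the robot and the scene stay as the last step left them, time stands still between calls to the robot, and variables do not carry over. Pictures are saved under pics/ and viewed, at most 10 in all, crops included, and the job is handed in when it is done.

Besides the shell and the picture viewer there is one more tool, called by a JSON object that holds its "name" and its "arguments". step_arm: Moves the arm, as the interface text tells. Its arguments: {"type":"object","properties":{"rows":{"type":"array"},"jaw":{"type":"number"},"squeeze":{"type":"number"}},"required":["rows"]}

```bash
mkdir -p pics
cat > h.py <<'E'
import numpy as np, cv2
from rig import get_obs, camera, hand_in, cut_out, robot
from scipy.spatial.transform import Rotation as R
def cloud(c,E=None):
    E=c["extrinsics"] if E is None else E
    d=c["depth"]; h,w=d.shape; f=h/2/np.tan(np.radians(c["fov_y"])/2)
    v,u=np.mgrid[:h,:w]
    P=np.stack([(u-c["cx"])/f*d,-(v-c["cy"])/f*d,-d],-1)
    E=np.array(E); return P@E[:3,:3].T+E[:3,3]
E
python3 - <<'E'
from h import *
print(get_obs(), robot.tip_extent)
ims=[]
for n in("scene","top"):
    c=camera(n); ims.append(c["pixels"]); print(n,{k:c[k] for k in c if k not in("pixels","depth")})
    cv2.imwrite(f"pics/{n}0.png",c["pixels"]); 
    P=cloud(c); np.savez(f"{n}0.npz",P=P,px=c["pixels"],d=c["depth"])
    for l in["packer_24","packer_30","packer_40","packer_50","stop_20","stop_36","stop_46","glue_bottle","cradle"]:
        for r in cut_out(l,n):
            m=r["region"]&(c["depth"]>0); q=P[m]
            print(n,l,round(r["confidence"],2),np.round(r["extent"]),np.round(np.median(q,0),3) if len(q) else None,np.round(np.percentile(q[:,2],98),3) if len(q) else None)
E
```

```text
{'time': 0.0, 'q': array([-1.30149925e+00,  5.28462862e-01,  1.43390868e+00, -5.00235908e-05,
        1.18139834e+00, -1.78507083e-01]), 'joint_velocities': array([ 6.69858995e-04,  1.51997806e-03,  1.04170079e-03,  1.76962934e-03,
       -4.69601496e-05, -4.45323540e-05]), 'joint_torque': array([ 2.09581672e-04, -4.40043962e+01, -1.76595336e+01,  6.32259599e-02,
        5.82860189e-02, -1.76522444e-04]), 'position': array([ 0.27054018, -0.56302542,  0.40377121]), 'tool_rot': array([ 9.75035781e-01,  2.22045131e-01, -7.25059153e-05, -1.08644471e-03]), 'ft_force': array([ 0.59298445, -0.16509023,  0.7716002 ]), 'moment': array([-0.02103649,  0.00165765,  0.08027507]), 'grip_force': 0.0, 'grip_width': 0.08711189512968127} 0.1822
scene {'fov_y': 49.63380284948185, 'cx': 281.9222974855876, 'cy': 211.40088304991474, 'extrinsics': array([[-0.1221835 , -0.54903197,  0.82682228,  1.49844983],
       [ 0.9924736 , -0.07447447,  0.09720957,  0.21555699],
       [ 0.00820599,  0.8324767 ,  0.55399929,  0.75596039],
       [ 0.        ,  0.        ,  0.        ,  1.        ]])}
scene packer_24 0
[... 5235 characters left out ...]
9.] [0.629 0.228 0.052] 0.075
top stop_36 0.89 [314. 146.  18.  25.] [ 0.614 -0.033  0.062] 0.068
top stop_36 0.85 [365. 144.  20.  24.] [ 0.607 -0.172  0.062] 0.068
top stop_36 0.75 [348. 144.  10.  28.] [ 0.611 -0.121  0.06 ] 0.068
top stop_36 0.21 [218. 149. 330.  39.] [0.629 0.228 0.052] 0.075
top stop_46 0.89 [314. 146.  18.  25.] [ 0.614 -0.033  0.062] 0.068
top stop_46 0.85 [365. 144.  20.  24.] [ 0.607 -0.172  0.062] 0.068
top stop_46 0.75 [348. 144.  10.  28.] [ 0.611 -0.121  0.06 ] 0.068
top stop_46 0.21 [218. 149. 330.  39.] [0.629 0.228 0.052] 0.075
top glue_bottle 0.61 [138. 212.  33.  32.] [0.468 0.413 0.099] 0.153
top cradle 0.64 [220. 150. 326.  44.] [0.629 0.234 0.053] 0.075
```

Run:
```python
from h import *
a=np.load("top0.npz"); px,P=a["px"],a["P"]
cv2.imwrite("pics/top_crop.png",cv2.resize(px[110:350,110:400],None,fx=2.4,fy=2.4,interpolation=cv2.INTER_CUBIC))
hsv=cv2.cvtColor(px,cv2.COLOR_BGR2HSV)
m=((P[...,2]>.053)&(P[...,2]<.069)).astype(np.uint8)
n,l,s,c=cv2.connectedComponentsWithStats(m,connectivity=4)
for i in range(1,n):
    if s[i,4]<60: continue
    q=P[l==i][:,:2].astype(np.float32)*1000
    (x,y),(w,h),t=cv2.minAreaRect(q)
    print(np.round(c[i]),s[i,4],"ctr",round(x),round(y),"size",round(w),round(h),"ang",round(t,1),np.round(np.median(hsv[l==i],0)), "z",np.median(P[l==i][:,2]))
```

```text
[383.  53.] 80 ctr 860 -249 size 86 9 ang 3.8 [ 18. 131. 102.] z 0.06019957323689906
[553.  54.] 119 ctr 819 -706 size 74 37 ang 19.5 [120.   7. 103.] z 0.06528029946232117
[407.  72.] 255 ctr 796 -316 size 243 46 ang 79.5 [ 17. 117.  61.] z 0.06123649509498175
[537.  98.] 163 ctr 692 -638 size 120 26 ang 44.6 [108. 204.  47.] z 0.061685472512800876
[160.  93.] 211 ctr 789 366 size 20 154 ang 9.2 [24. 23. 22.] z 0.060025308497692276
[367. 142.] 396 ctr 612 -175 size 47 59 ang 86.3 [ 10. 181.  60.] z 0.06295969451908356
[312. 143.] 307 ctr 622 -33 size 36 59 ang 84.6 [ 10. 182.  60.] z 0.06293029702509689
[347. 142.] 174 ctr 615 -123 size 21 57 ang 86.5 [ 10. 182.  59.] z 0.061966929441722884
[266. 145.] 536 ctr 631 112 size 120 60 ang 85.4 [ 13. 177. 110.] z 0.06338158378559466
[ 66. 140.] 87 ctr 686 606 size 33 48 ang 37.0 [ 13. 177. 109.] z 0.055002808971694295
[ 44. 157.] 78 ctr 642 662 size 74 9 ang 4.0 [ 13. 180.  42.] z 0.06100409867088008
[129. 155.] 155 ctr 632 444 size 24 141 ang 1.9 [ 13. 161.  52.] z 0.062043093257599935
[192. 154.] 168 ctr 619 274 size 162 13 ang 84.1 [ 1
[... 281 characters left out ...]
6063045150184743
[337. 206.] 478 ctr 449 -79 size 49 63 ang 84.4 [ 18. 129. 144.] z 0.06029201558057462
[205. 214.] 389 ctr 455 254 size 39 63 ang 80.0 [ 17. 100. 145.] z 0.060394901317247784
[271. 221.] 234 ctr 425 91 size 63 24 ang 20.6 [ 18. 130. 154.] z 0.05990257414501776
[193. 264.] 412 ctr 332 293 size 65 40 ang 33.7 [ 88. 147. 128.] z 0.060184955735941514
[235. 279.] 418 ctr 286 190 size 40 64 ang 73.4 [ 88. 116. 129.] z 0.06066604958774935
[ 77. 308.] 71 ctr 247 580 size 5 58 ang 89.9 [21. 22. 51.] z 0.06227047617024817
[180. 311.] 441 ctr 221 331 size 41 64 ang 67.9 [ 88. 142. 130.] z 0.06041786457016651
[ 77. 393.] 62 ctr 51 579 size 51 5 ang 3.8 [23. 19. 53.] z 0.0628756102098118
```

View pics/top_crop.png

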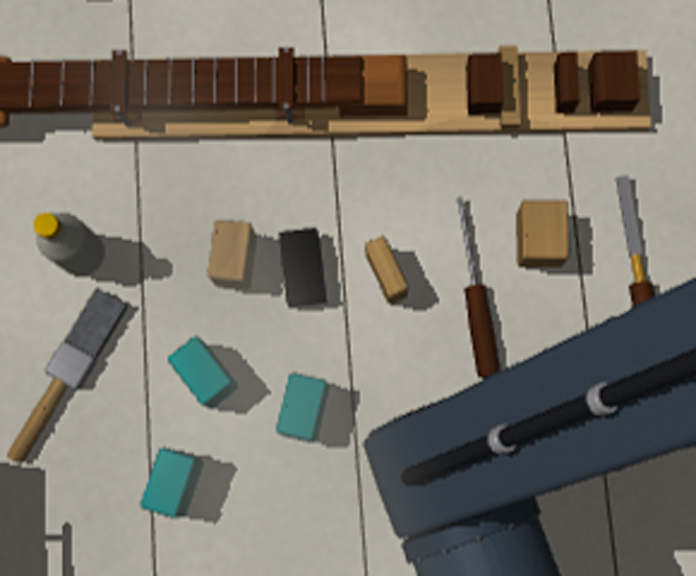

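View pics/scene0.png

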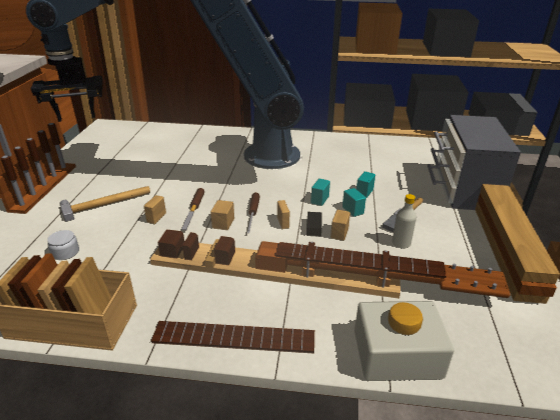

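{"name": "step_arm", "arguments": {"rows": [[0.015,0.059,0.004,0,0,4.5],[0.015,0.059,0.004,0,0,4.5],[0.015,0.059,0.004,0,0,4.5],[0.015,0.059,0.004,0,0,4.5],[0.015,0.059,0.004,0,0,4.5],[0.015,0.059,0.004,0,0,4.5],[0.015,0.059,0.004,0,0,4.5],[0.015,0.059,0.004,0,0,4.5],[0.015,0.059,0.004,0,0,4.5],[0.015,0.059,0.004,0,0,4.5],[0.015,0.059,0.004,0,0,4.5],[0.015,0.059,0.004,0,0,4.5]], "jaw": 0.087, "squeeze": 15}}

```text
time: 2.5
position: [0.4508, 0.1468, 0.4533]
tool_rot: [0.767, 0.642, 0.0, 0.001]
ft_force: [1.1, -0.5, -0.5]
grip_width: 0.0868
grip_force: 0.0
```

{"name": "step_arm", "arguments": {"rows": [[0,0,0,0,0,0],[0,0,0,0,0,0]]}}

```text
time: 2.75
position: [0.4503, 0.1447, 0.4526]
tool_rot: [0.768, 0.641, -0.0, 0.0]
ft_force: [0.3, -0.4, -0.5]
grip_width: 0.0871
grip_force: 0.0
```

```bash
cat >> h.py <<'E'
def wrist(tag):
    o=get_obs(); c=camera("wrist")
    T=np.eye(4); T[:3,:3]=R.from_quat(o["tool_rot"]).as_matrix(); T[:3,3]=o["position"]
    P=cloud(c,T@c["mount"]); cv2.imwrite(f"pics/{tag}.png",c["pixels"]); np.savez(f"{tag}.npz",P=P,px=c["pixels"],d=c["depth"])
    return c,P,o
def tops(P,px,lo,hi,minn=300):
    hsv=cv2.cvtColor(px,cv2.COLOR_BGR2HSV)
    m=((P[...,2]>lo)&(P[...,2]<hi)).astype(np.uint8)
    n,l,s,c=cv2.connectedComponentsWithStats(m,connectivity=4)
    for i in range(1,n):
        if s[i,4]<minn: continue
        q=P[l==i]; (x,y),(w,h),t=cv2.minAreaRect(q[:,:2].astype(np.float32)*1000)
        print("px",np.round(c[i]),s[i,4],"ctr",round(x,1),round(y,1),"size",round(w,1),round(h,1),"ang",round(t,1),"hsv",np.median(hsv[l==i],0),"z",round(float(np.median(q[:,2])),4))
E
python3 - <<'E'
from h import *
c,P,o=wrist("w1"); print(c["mount"],c["fov_y"],o["position"])
tops(P,c["pixels"],.054,.070)
E
```

```text
[[-1.47946030e-03  9.63028551e-01  2.69395290e-01  7.40924144e-02]
 [ 9.99998904e-01  1.43748546e-03  3.53083894e-04  5.86247786e-04]
 [-4.72219423e-05  2.69395517e-01 -9.63029622e-01  2.03577391e-02]
 [ 0.00000000e+00  0.00000000e+00  0.00000000e+00  1.00000000e+00]] 71.40405955664322 [0.45027826 0.14467203 0.45258053]
px [426.  59.] 5512 ctr 641.4 256.5 size 133.5 53.1 ang 86.1 hsv [ 10. 137.  97.] z 0.0687
px [61. 63.] 2080 ctr 222.5 331.7 size 40.1 64.5 ang 67.7 hsv [ 88. 183. 159.] z 0.0596
px [161.  79.] 1956 ctr 333.5 293.5 size 64.0 39.6 ang 34.0 hsv [ 88. 174. 168.] z 0.0596
px [269.  92.] 1883 ctr 456.5 255.8 size 39.9 63.5 ang 79.5 hsv [ 18. 109. 204.] z 0.0596
px [423. 180.] 3994 ctr 631.7 113.2 size 121.1 56.9 ang 86.2 hsv [ 11. 126. 107.] z 0.0678
px [150. 170.] 1528 ctr 288.0 191.5 size 40.0 63.3 ang 72.3 hsv [ 88. 133. 169.] z 0.0596
px [270. 223.] 789 ctr 425.9 92.3 size 63.7 24.3 ang 19.7 hsv [ 18.  98. 214.] z 0.0594
px [308. 316.] 411 ctr 452.9 -60.8 size 16.3 63.4 ang 85.2 hsv [ 18.  92. 106.] z 0.0591
```

View pics/w1.png

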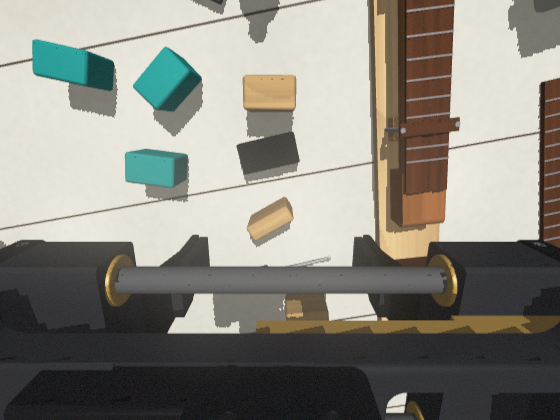

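{"name": "step_arm", "arguments": {"rows": [[0.025,-0.0475,0,0,0,1],[0.025,-0.0475,0,0,0,1],[0.025,-0.0475,0,0,0,1],[0.025,-0.0475,0,0,0,1],[0.025,-0.0475,0,0,0,1],[0.025,-0.0475,0,0,0,1],[0,0,0,0,0,0],[0,0,0,0,0,0],[0,0,0,0,0,0]]}}

```text
time: 3.92
position: [0.5997, -0.1399, 0.4527]
tool_rot: [0.733, 0.68, -0.0, -0.001]
ft_force: [0.3, 0.4, -0.6]
grip_width: 0.0867
grip_force: 0.0
```

Run:
```python
from h import *
c,P,o=wrist("w2"); print(o["position"],o["joint_velocities"].max())
tops(P,c["pixels"],.0585,.068)
w1=cv2.imread("pics/w1.png")[20:260,20:340]
cv2.imwrite("pics/w2c.png",np.hstack([cv2.resize(w1,(400,300)),cv2.resize(c["pixels"],(400,300))]))
```

```text
[ 0.59965479 -0.13985002  0.45274319] 0.01440209339150369
px [293.   6.] 609 ctr 629.0 58.6 size 12.1 55.5 ang 85.0 hsv [ 13. 147. 149.] z 0.062
px [293.  95.] 1434 ctr 622.5 -33.4 size 34.1 56.0 ang 85.9 hsv [ 11. 128. 102.] z 0.0627
px [159. 144.] 1736 ctr 451.8 -78.1 size 46.7 61.9 ang 85.6 hsv [ 18. 104. 207.] z 0.0597
px [293. 170.] 644 ctr 616.3 -122.9 size 18.9 55.1 ang 86.7 hsv [ 11. 103. 112.] z 0.0625
px [293. 209.] 1380 ctr 613.4 -174.5 size 44.9 55.4 ang 85.6 hsv [ 11.  93. 113.] z 0.0626
px [467. 219.] 327 ctr 854.8 -202.6 size 132.8 34.9 ang 15.4 hsv [ 17.  96. 164.] z 0.0632
```

View pics/w2c.png

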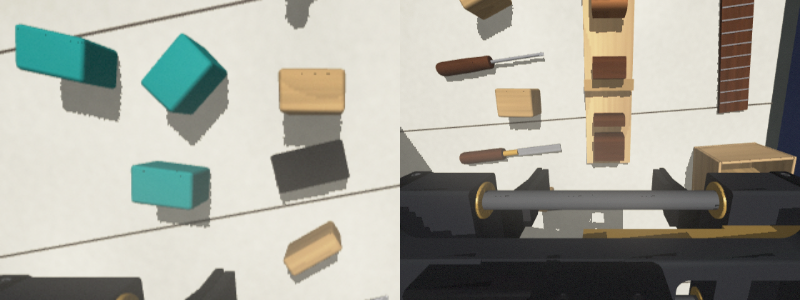

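Wrist view: natural-wood block at (269,92) measures 40x64, so it is packer_40 (turquoise ones at (61,63), (161,79), (150,170) are not meant). The 24 mm packer is at (270,223). The stop in use measures 36, so the gap is 67 mm, filled by 24 + 40.

{"name": "step_arm", "arguments": {"rows": [[-0.0179,0.0495,-0.016,0,0,-0.78],[-0.0179,0.0495,-0.016,0,0,-0.78],[-0.0179,0.0495,-0.016,0,0,-0.78],[-0.0179,0.0495,-0.016,0,0,-0.78],[-0.0179,0.0495,-0.016,0,0,-0.78],[-0.0179,0.0495,-0.016,0,0,-0.78],[-0.0179,0.0495,-0.016,0,0,-0.78],[-0.0179,0.0495,-0.016,0,0,-0.78],[0,0,0,0,0,0],[0,0,0,0,0,0],[0,0,0,0,0,0]]}}

```text
time: 5.35
position: [0.458, 0.2549, 0.3254]
tool_rot: [0.77, 0.638, 0.001, 0.0]
ft_force: [0.6, 0.3, 0.8]
grip_width: 0.0866
grip_force: 0.0
```

{"name": "step_arm", "arguments": {"rows": [[-0.001,0.001,-0.05,0,0,0],[0,0,-0.04,0,0,0],[0,0,-0.031,0,0,0],[0,0,0,0,0,0],[0,0,0,0,0,0]]}}

```text
time: 5.98
position: [0.4574, 0.2561, 0.2048]
tool_rot: [0.77, 0.638, 0.001, 0.0]
ft_force: [0.7, 0.5, 0.6]
grip_width: 0.087
grip_force: 0.0
```

{"name": "step_arm", "arguments": {"rows": [[0,0,0,0,0,0],[0,0,0,0,0,0],[0,0,0,0,0,0],[0,0,0,0,0,0],[0,0,0,0,0,0],[0,0,0,0,0,0]], "jaw": 0.05, "squeeze": 15}}

```text
time: 6.72
position: [0.4566, 0.2568, 0.2044]
tool_rot: [0.769, 0.639, 0.0, 0.0]
ft_force: [-0.6, 0.5, 6.0]
grip_width: 0.0637
grip_force: 15.0
```

{"name": "step_arm", "arguments": {"rows": [[0,0,0.03,0,0,0],[0,0,0.05,0,0,0],[0,0,0.03,0,0,0],[0.0281,-0.0415,0,0,0,1.13],[0.0281,-0.0415,0,0,0,1.13],[0.0281,-0.0415,0,0,0,1.13],[0.0281,-0.0415,0,0,0,1.13],[0.0281,-0.0415,0,0,0,1.13],[0.0281,-0.0413,0,0,0,1.13],[0,0,0,0,0,0],[0,0,0,0,0,0],[0,0,0,0,0,0]]}}

```text
time: 8.22
position: [0.6241, 0.009, 0.3133]
tool_rot: [0.73, 0.684, -0.001, -0.001]
ft_force: [-0.3, -0.2, -1.3]
grip_width: 0.0637
grip_force: 15.0
```

Run:
```python
from h import *
c,P,o=wrist("w3"); print(o["position"],o["tool_rot"],o["ft_force"])
```

```text
[0.62408526 0.0090426  0.3133211 ] [ 7.29746678e-01  6.83716846e-01 -5.57144758e-04 -8.65889591e-04] [-0.34725761 -0.22097308 -1.27814007]
```

View pics/w3.png

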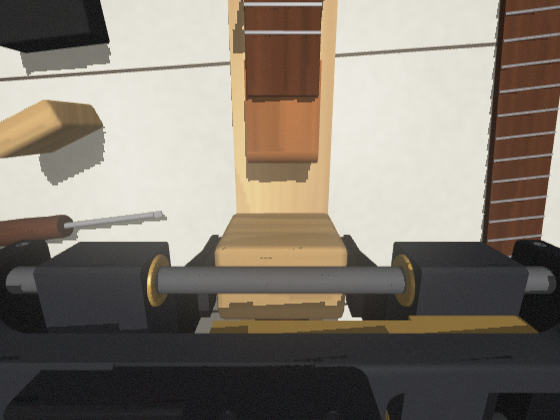

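The picture shows packer_40 held between the fingers (rows 213-315, columns 218-345), level, with the heel end at row ~160 ahead of it. The gap between them can be measured in this one frame.

```bash
cat >> h.py <<'E'
def incradle(P,yaw=-3.85,o=(.6282,.0524)):
    a=np.radians(yaw); d=P[...,:2]-np.array(o)
    return np.stack([d[...,0]*np.cos(a)+d[...,1]*np.sin(a),-d[...,0]*np.sin(a)+d[...,1]*np.cos(a),P[...,2]],-1)*1000
E
python3 - <<'E'
from h import *
a=np.load("w3.npz"); C=incradle(a["P"])
for r in range(150,330,8): print(r,np.round(C[r,283],1),np.round(C[r,240],1),np.round(C[r,325],1))
# heel top left/right edges & block edges
for r in (110,130,150):
  m=(C[r,:,2]>60)&(abs(C[r,:,0])<60); print(r,C[r,m,0].min(),C[r,m,0].max())
E
```

```text
150 [ 0.7 11.5 63.8] [-39.    7.6  17.5] [40.1  7.6 17. ]
158 [ 0.7  5.  61.4] [-39.3   0.2  17.5] [40.3  0.2 17.3]
166 [ 1.  -7.3 16.9] [-39.4  -7.2  18.4] [40.6 -7.2 17.5]
174 [  1.  -15.   16.9] [-39.6 -14.7  18.7] [ 40.7 -14.6  18.7]
182 [  1.1 -22.6  17.2] [-40.1 -22.6  17.6] [ 41.  -22.3  18.9]
190 [  1.1 -30.1  18.6] [-40.4 -30.5  17.3] [ 41.6 -30.4  17.4]
198 [  1.1 -38.1  18.3] [-40.7 -38.4  17.3] [ 41.8 -38.1  18.4]
206 [  1.1 -46.2  18.1] [-40.9 -46.3  18.2] [ 42.2 -46.4  17.4]
214 [  0.5 -24.8 113.9] [-27.  -24.5 114.9] [ 27.4 -24.8 113.9]
222 [  0.4 -24.8 130. ] [-24.9 -24.7 130.2] [ 25.1 -24.8 129.9]
230 [  0.3 -24.8 143.5] [-23.  -24.5 144.3] [ 22.9 -24.3 144.6]
238 [  0.2 -25.  154.6] [-21.4 -24.6 155.6] [ 21.4 -24.6 155.4]
246 [  0.2 -24.7 165.4] [-20.1 -24.8 165.3] [ 20.1 -25.  164.7]
254 [  0.2 -27.7 167.8] [-19.9 -27.8 167.6] [ 19.6 -27.3 168.5]
262 [  0.2 -32.  167.3] [-19.9 -31.5 168.5] [ 19.7 -31.3 168.7]
270 [-2.000e-01 -1.120e+01  2.144e+02] [-12.8 -10.5 215.8] [ 12.1 -10.6 215.5]
278 [-2.000e-01 -1.200e+01  2.177e+02] [-12.8 -12.8 216.3] [ 11.8 -11.9 217.9]
286 [-2.000e-01 -1.460e+01  2.176e+02] [-12.4 -13.8 219. ] [ 11.7 -13.7 219.1]
294 [  0.2 -48.5 168.3] [-20.6 -48.4 168.5] [ 20.6 -48.7 167.9]
302 [  0.2 -52.8 168.4] [-20.8 -53.3 167.8] [ 20.7 -52.9 168.3]
310 [  0.2 -57.5 168.2] [-21.  -57.6 168.1] [ 20.8 -56.9 169. ]
318 [  0.3 -62.6 167.5] [-21.1 -62.2 168.1] [ 21.4 -63.2 166.6]
326 [ -0.3 -18.9 229.7] [-11.4 -19.9 228.4] [ 10.7 -20.  228.2]
110 -28.04135519451941 27.612105835272168
130 -27.541967303987327 27.194100450118835
150 -27.249741527160747 28.02823497699009
```

{"name": "step_arm", "arguments": {"rows": [[0,-0.001,-0.03,0,0,0],[0,0,-0.03,0,0,0],[0,0,-0.015,0,0,0],[0,0,-0.007,0,0,0],[0,0,-0.005,0,0,0],[0,0,0,0,0,0],[0,0,0,0,0,0]]}}

```text
time: 9.15
position: [0.6253, 0.0068, 0.2275]
tool_rot: [0.73, 0.683, 0.0, 0.0]
ft_force: [0.1, -0.2, -0.9]
grip_width: 0.0638
grip_force: 15.0
```

Run:
```python
from h import *
c,P,o=wrist("w4"); C=incradle(P); print(o["position"],o["ft_force"])
for r in range(200,330,10): print(r,np.round(C[r,283],1),np.round(C[r,250],1),np.round(C[r,320],1))
```

```text
[0.62527534 0.00684637 0.22745229] [ 0.08200325 -0.24564953 -0.88645381]
200 [  2.6 -20.3  18. ] [-19.5 -20.2  18.2] [ 27.3 -20.4  17.7]
210 [  2.6 -27.4  17.6] [-19.6 -27.2  18.3] [ 27.6 -27.5  17.5]
220 [  2.4 -27.2  39.7] [-17.4 -26.7  41. ] [ 24.4 -26.6  41.6]
230 [  2.2 -26.9  57.6] [-15.7 -26.7  58.3] [ 22.3 -26.9  57.9]
240 [  2.1 -26.5  73. ] [-14.1 -26.2  73.6] [ 20.4 -26.9  72. ]
250 [  2.  -27.5  82.6] [  0.7  28.4 207.1] [ 19.1 -27.7  82.2]
260 [  2.  -32.7  82.4] [-13.3 -32.2  83.3] [ 19.3 -32.8  82.3]
270 [  1.5 -12.5 130.1] [ -8.2 -12.7 129.7] [ 12.3 -12.7 129.8]
280 [  1.5 -14.9 131.7] [ -8.  -14.7 132. ] [ 12.1 -14.8 131.9]
290 [  1.5 -17.4 132.8] [ -7.9 -17.2 133.2] [ 12.2 -17.8 132.2]
300 [  2.  -53.4  83.3] [-14.  -53.9  82.4] [ 19.8 -53.   84. ]
310 [  2.  -59.3  82.9] [-14.3 -60.1  81.6] [ 20.3 -60.   81.9]
320 [  2.2 -79.9  63. ] [-16.8 -80.1  62.8] [ 23.5 -79.8  63.2]
```

{"name": "step_arm", "arguments": {"rows": [[0,0,-0.002,0,0,0],[0,0,-0.0015,0,0,0],[0,0,0,0,0,0],[0,0,0,0,0,0]]}}

```text
time: 9.7
position: [0.625, 0.0069, 0.2232]
tool_rot: [0.73, 0.683, -0.0, -0.0]
ft_force: [0.5, 0.4, -2.0]
grip_width: 0.0641
grip_force: 15.0
```

{"name": "step_arm", "arguments": {"rows": [[0,0,-0.0007,0,0,0],[0,0,0,0,0,0],[0,0,0,0,0,0]]}}

```text
time: 10.07
position: [0.625, 0.0069, 0.2225]
tool_rot: [0.73, 0.683, -0.0, -0.0]
ft_force: [-0.0, 0.5, -1.4]
grip_width: 0.0641
grip_force: 15.0
```

{"name": "step_arm", "arguments": {"rows": [[0,-0.0005,0,0,0,0],[0,-0.0005,0,0,0,0],[0,0,0,0,0,0],[0,0,0,0,0,0]]}}

```text
time: 10.58
position: [0.625, 0.0066, 0.2225]
tool_rot: [0.73, 0.683, 0.0, -0.0]
ft_force: [0.3, 4.5, -1.9]
grip_width: 0.0641
grip_force: 15.0
```

{"name": "step_arm", "arguments": {"rows": [[0,-0.0004,0,0,0,0],[0,0,0,0,0,0],[0,0,0,0,0,0]]}}

```text
time: 10.95
position: [0.625, 0.0064, 0.2225]
tool_rot: [0.73, 0.683, 0.001, -0.001]
ft_force: [0.7, 6.2, -1.1]
grip_width: 0.064
grip_force: 15.0
```

{"name": "step_arm", "arguments": {"rows": [[0,0,0,0,0,0],[0,0,0,0,0,0],[0,0,0,0,0,0],[0,0,0.02,0,0,0],[0,0,0.04,0,0,0],[0,0,0.04,0,0,0]], "jaw": 0.087}}

```text
time: 11.7
position: [0.6251, 0.0053, 0.3248]
tool_rot: [0.73, 0.683, 0.0, 0.0]
ft_force: [0.1, 0.6, -0.1]
grip_width: 0.0866
grip_force: 0.0
```

{"name": "step_arm", "arguments": {"rows": [[-0.0398,0.0174,0,0,0,4.7],[-0.0398,0.0174,0,0,0,4.7],[-0.0398,0.0174,0,0,0,4.7],[-0.0398,0.0174,0,0,0,4.7],[-0.0398,0.0174,0,0,0,4.7],[0,0,0,0,0,0],[0,0,0,0,0,0],[0,0,0,0,0,0]]}}

```text
time: 12.7
position: [0.4275, 0.092, 0.3232]
tool_rot: [0.576, 0.817, 0.001, 0.001]
ft_force: [1.1, -0.3, -0.4]
grip_width: 0.0869
grip_force: 0.0
```

{"name": "step_arm", "arguments": {"rows": [[-0.001,0,-0.05,0,0,0],[0,0,-0.04,0,0,0],[0,0,-0.028,0,0,0],[0,0,0,0,0,0],[0,0,0,0,0,0]]}}

```text
time: 13.32
position: [0.4258, 0.0922, 0.205]
tool_rot: [0.576, 0.817, 0.0, 0.001]
ft_force: [-0.0, 0.4, -0.5]
grip_width: 0.087
grip_force: 0.0
```

{"name": "step_arm", "arguments": {"rows": [[0,0,0,0,0,0],[0,0,0,0,0,0],[0,0,0,0,0,0],[0,0,0,0,0,0],[0,0,0,0,0,0],[0,0,0,0,0,0]], "jaw": 0.05, "squeeze": 15}}

```text
time: 14.08
position: [0.4252, 0.0925, 0.2051]
tool_rot: [0.576, 0.818, 0.0, 0.001]
ft_force: [0.6, -0.1, 5.9]
grip_width: 0.0639
grip_force: 15.0
```

{"name": "step_arm", "arguments": {"rows": [[0,0,0.03,0,0,0],[0,0,0.05,0,0,0],[0,0,0.03,0,0,0],[0.0404,-0.0105,0,0,0,-4.7],[0.0404,-0.0105,0,0,0,-4.7],[0.0404,-0.0105,0,0,0,-4.7],[0.0404,-0.0105,0,0,0,-4.7],[0.0404,-0.0105,0,0,0,-4.7],[0,0,0,0,0,0],[0,0,0,0,0,0],[0,0,0,0,0,0],[0,0,0,0,0,0]]}}

```text
time: 15.58
position: [0.6262, 0.0404, 0.3146]
tool_rot: [0.73, 0.683, -0.0, -0.0]
ft_force: [0.8, -0.1, -0.5]
grip_width: 0.0638
grip_force: 15.0
```

```bash
cat >> h.py <<'E'
def prof(C,r0,r1,s,cols):
    for r in range(r0,r1,s): print(r,*[np.round(C[r,c],1) for c in cols])
E
python3 - <<'E'
from h import *
c,P,o=wrist("w5"); C=incradle(P); print(o["position"],o["tool_rot"],o["ft_force"])
prof(C,140,340,10,(283,250,315))
c=camera("top"); C=incradle(cloud(c)); np.savez("top5.npz",P=C,px=c["pixels"])
E
```

```text
[0.62617438 0.04037378 0.31461245] [ 7.29974793e-01  6.83473900e-01 -3.01640041e-04 -3.72336294e-04] [ 0.78670017 -0.0639529  -0.45517147]
140 [ 0.9 50.5 68.6] [-23.9  50.5  69.3] [25.  50.5 69.1]
150 [ 1.  42.6 63.4] [-24.7  42.7  63.8] [26.  42.6 62.4]
160 [ 1.  34.7 61.5] [-25.1  34.7  61.7] [26.3 34.8 62.2]
170 [ 1.  26.9 62.4] [-25.2  26.9  63. ] [26.4 27.  63.1]
180 [ 1.  19.1 63.9] [-25.5  18.8  62.5] [26.8 18.7 62.1]
190 [ 1.  10.9 63.7] [-25.7  10.7  62.9] [27.  10.6 62.7]
200 [ 1.4 -9.4 17.4] [-30.8  -9.2  18.3] [32.8 -9.6 16.8]
210 [  1.4 -19.6  17.5] [-31.  -19.3  18.2] [ 33.  -19.4  18.2]
220 [  1.4 -26.9  26.7] [-31.5 -30.3  16.4] [ 33.3 -29.7  18.1]
230 [ 6.000e-01 -1.000e-01  1.268e+02] [-19.7  -0.7 125.1] [ 2.010e+01 -1.000e-01  1.268e+02]
240 [  0.5  -0.4 142.1] [-17.9  -0.2 142.5] [ 18.4  -0.5 141.8]
250 [  0.4  -0.6 155.1] [-16.6  -0.6 155. ] [1.670e+01 1.000e-01 1.567e+02]
260 [  0.3  -1.2 165.5] [-15.5  -0.6 166.5] [ 15.7  -0.8 166.2]
270 [-1.000e-01  2.060e+01  2.165e+02] [ -9.7  21.1 217.4] [  9.4  20.4 216.2]
280 [-1.000e-01  1.890e+01  2.193e+02] [ -9.7  18.4 218.4] [  9.1  18.8 219.1]
290 [-1.000e-01  1.590e+01  2.197e+02] [ -9.6  16.1 220. ] [  9.2  15.8 219.5]
300 [  0.4 -20.8 169.1] [-15.8 -21.1 168.7] [ 16.1 -21.4 168.2]
310 [   1.3 -101.7   62.5] [ -31.8 -118.5   38.6] [  33.9 -119.    37.9]
320 [   1.7 -145.    19. ] [ -34.6 -145.7   18. ] [  37.1 -146.4   17.2]
330 [-2.000e-01  1.180e+01  2.315e+02] [ -8.6  11.2 230.8] [  7.8  12.5 232.4]
```

View pics/w5.png

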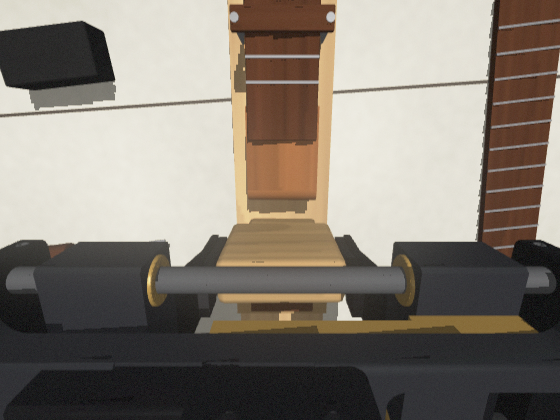

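{"name": "step_arm", "arguments": {"rows": [[0,-0.001,-0.015,0,0,0],[0,0,-0.01,0,0,0],[0,0,0,0,0,0],[0,0,-0.008,0,0,0],[0,0,-0.004,0,0,0],[0,0,-0.004,0,0,0],[0,0,0,0,0,0],[0,0,0,0,0,0]]}}

```text
time: 16.68
position: [0.6271, 0.039, 0.2737]
tool_rot: [0.73, 0.683, 0.0, 0.0]
ft_force: [-0.4, 0.6, 0.1]
grip_width: 0.0638
grip_force: 15.0
```

Run:
```python
from h import *
c,P,o=wrist("w6"); C=incradle(P); print(o["position"],o["ft_force"])
prof(C,190,316,6,(283,250,315))
```

```text
[0.62712085 0.03895824 0.27370328] [-0.44713128  0.63539509  0.08626718]
190 [ 2.1 18.2 62.3] [-20.   18.3  62.4] [23.4 18.4 63.1]
196 [ 2.1 14.3 63.2] [-20.1  14.1  62. ] [23.4 14.5 64. ]
202 [ 2.1 10.4 63.9] [-20.1  10.1  63. ] [23.7 10.  62.7]
208 [ 2.1  5.3 60.8] [-20.5   5.4  61.1] [24.   5.4 61.2]
214 [  2.5 -12.4  17.7] [-25.4 -12.6  16.8] [ 29.6 -12.6  17.1]
220 [  2.5 -18.2  16. ] [-25.5 -17.8  17.2] [ 29.7 -17.7  17.6]
226 [ 2.  -1.7 77.8] [-19.   -1.7  77.8] [22.3 -1.8 77.7]
232 [ 1.9 -1.8 88.4] [-18.   -2.   87.8] [21.  -1.5 89.3]
238 [ 1.8 -2.  97.4] [-17.   -1.7  98.2] [20.  -1.6 98.6]
244 [  1.7  -1.5 107.5] [-16.1  -1.9 106.5] [ 19.   -1.7 107. ]
250 [  1.7  -1.5 115.2] [-15.5  -2.3 113.4] [ 18.1  -1.6 115.1]
256 [  1.6  -2.1 121. ] [-14.7  -2.1 121. ] [ 17.3  -1.6 122.2]
262 [  1.6  -2.1 127.5] [-14.2  -3.  125.7] [ 16.8  -2.6 126.6]
268 [  1.1  19.3 174.5] [ -8.7  19.6 175. ] [ 10.6  19.7 175.2]
274 [  1.1  18.  175.7] [ -8.5  18.6 176.8] [ 10.3  18.8 177.2]
280 [  1.1  17.3 178. ] [ -8.5  17.2 177.7] [ 10.3  17.2 177.8]
286 [  1.1  16.1 179.2] [ -8.5  15.5 178.2] [ 10.4  15.4 178. ]
292 [  1.1  13.5 178.1] [ -8.5  13.7 178.5] [ 10.4  13.6 178.4]
298 [  1.6 -21.9 126.9] [-14.5 -21.  128.2] [ 17.1 -20.8 128.5]
304 [  2.1 -59.   77.1] [-20.6 -58.4  78. ] [ 24.1 -58.4  78.1]
310 [  2.1 -64.   76.9] [-20.7 -63.1  78.1] [ 24.3 -63.7  77.3]
```

{"name": "step_arm", "arguments": {"rows": [[0,0,-0.005,0,0,0],[0,0,-0.005,0,0,0],[0,0,-0.005,0,0,0],[0,0,0,0,0,0],[0,0,0,0,0,0]]}}

```text
time: 17.35
position: [0.6271, 0.0389, 0.2585]
tool_rot: [0.73, 0.683, 0.0, 0.0]
ft_force: [0.8, 0.4, 0.7]
grip_width: 0.0642
grip_force: 15.0
```

{"name": "step_arm", "arguments": {"rows": [[0,0,-0.005,0,0,0],[0,0,-0.005,0,0,0],[0,0,-0.005,0,0,0],[0,0,0,0,0,0],[0,0,0,0,0,0]]}}

```text
time: 17.98
position: [0.6271, 0.039, 0.2435]
tool_rot: [0.73, 0.683, -0.0, 0.0]
ft_force: [1.6, -0.5, 0.2]
grip_width: 0.064
grip_force: 15.0
```

{"name": "step_arm", "arguments": {"rows": [[0,0,-0.006,0,0,0],[0,0,-0.006,0,0,0],[0,0,-0.005,0,0,0],[0,0,0,0,0,0],[0,0,0,0,0,0]]}}

```text
time: 18.6
position: [0.6271, 0.0389, 0.2265]
tool_rot: [0.73, 0.683, 0.0, -0.0]
ft_force: [0.2, 1.5, -0.8]
grip_width: 0.064
grip_force: 15.0
```

{"name": "step_arm", "arguments": {"rows": [[0,0,-0.0015,0,0,0],[0,0,-0.001,0,0,0],[0,0,0,0,0,0],[0,0,0,0,0,0]]}}

```text
time: 19.1
position: [0.627, 0.039, 0.2241]
tool_rot: [0.73, 0.683, 0.0, 0.0]
ft_force: [0.6, -0.3, -0.8]
grip_width: 0.0639
grip_force: 15.0
```

Now 1 mm lower, then release and retreat to a viewing pose.

{"name": "step_arm", "arguments": {"rows": [[0,0,-0.0007,0,0,0],[0,0,0,0,0,0],[0,0,0,0,0,0]]}}

```text
time: 19.48
position: [0.627, 0.0389, 0.2233]
tool_rot: [0.73, 0.683, -0.0, -0.0]
ft_force: [0.4, -0.0, -0.5]
grip_width: 0.0645
grip_force: 15.0
```

{"name": "step_arm", "arguments": {"rows": [[0,0,0,0,0,0],[0,0,0,0,0,0],[0,0,0,0,0,0],[0,0,0.02,0,0,0],[0,0,0.04,0,0,0],[0,0,0.05,0,0,0],[0,-0.05,0.04,0,0,0],[0,-0.05,0.03,0,0,0],[0,-0.05,0.01,0,0,0],[0,0,0,0,0,0],[0,0,0,0,0,0],[0,0,0,0,0,0]], "jaw": 0.087}}

```text
time: 20.98
position: [0.6267, -0.1085, 0.4122]
tool_rot: [0.73, 0.684, -0.0, -0.001]
ft_force: [-0.2, 0.3, 0.1]
grip_width: 0.0866
grip_force: 0.0
```

Run:
```python
from h import *
c,P,o=wrist("w7"); C=incradle(P); print(o["position"],o["ft_force"],o["joint_velocities"].max())
m=(abs(C[...,0])<50)&(C[...,1]>-110)&(C[...,1]<60)
Q=C.copy(); Q[~m]=0
for lo,hi in((55,72),(72.5,84)):
    tops(Q/1000,c["pixels"],lo/1000,hi/1000,100)
prof(C,60,230,5,(275,))
cv2.imwrite("pics/w7c.png",cv2.resize(c["pixels"][0:260,150:430],None,fx=2,fy=2))
```

```text
[ 0.62674732 -0.10845349  0.41223182] [-0.22898214  0.30496788  0.07035068] 0.0076850723745469935
px [271.  16.] 1915 ctr -0.0 17.0 size 55.9 29.8 ang 0.6 hsv [ 13. 149. 173.] z 0.0627
px [272. 122.] 1759 ctr 0.4 -84.4 size 35.3 56.9 ang 90.0 hsv [ 11. 117. 103.] z 0.0627
px [271.  47.] 1783 ctr 0.3 -14.1 size 24.5 63.9 ang 89.8 hsv [ 18. 109. 216.] z 0.0775
px [272.  83.] 2633 ctr 0.5 -47.2 size 63.9 38.6 ang 0.2 hsv [ 18. 110. 205.] z 0.0777
60 [  3.9 -25.2  75.5]
65 [  3.9 -30.   76.9]
70 [  3.9 -34.7  78.1]
75 [  3.9 -39.3  78.2]
80 [  3.9 -43.8  77.1]
85 [  3.9 -48.4  77.5]
90 [  3.8 -53.1  77.3]
95 [  3.8 -57.9  78.1]
100 [  3.8 -62.7  78.9]
105 [  3.6 -66.8  67.6]
110 [  3.4 -71.5  60.4]
115 [  3.4 -76.7  61.8]
120 [  3.4 -81.9  62.7]
125 [  3.4 -87.1  62.9]
130 [  3.4 -92.3  62.3]
135 [  3.4 -97.6  63.8]
140 [   2.9 -104.2   37.6]
145 [   2.8 -110.1   37.1]
150 [   2.8 -115.9   37.9]
155 [   2.8 -121.8   37.8]
160 [   2.4 -130.1   17.8]
165 [   2.4 -136.3   18.7]
170 [   2.3 -143.1   15.9]
175 [   2.3 -149.5   16.7]
180 [   2.3 -155.7   18.9]
185 [   2.2 -162.4   18. ]
190 [   2.6 -164.7   37.8]
195 [   3.  -166.    59.1]
200 [   3.  -171.3   62. ]
205 [   3.  -177.1   63. ]
210 [   3.  -183.    63.5]
215 [   2.1 -203.2   18.3]
220 [   2.4 -204.4   36.2]
225 [   2.8 -204.4   55.5]
```

View pics/w7c.png

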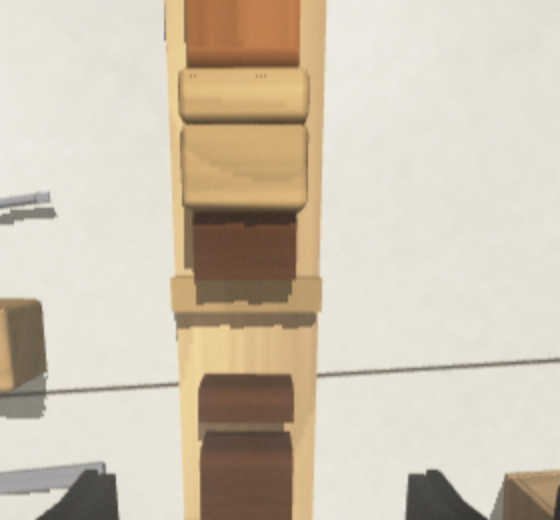

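The crop shows both packers side by side in the gap (24 at (245,95), 40 at (245,167)). Their tops are at 77.6 mm, i.e. down on the board, both square and within 1 mm of the centre line, with the arm clear.

```bash
python3 -c "
from rig import hand_in
print(hand_in())"
```

```text
the job is handed in; nothing more can be done
None
```

I put packer_24 and packer_40 upright and side by side in the 67 mm gap at stop_36, down on the board and in line with the heel, let go of them, moved the arm clear and handed the job in; no verdict came back.

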